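Set the vacuum and hold the guide rod through the hub's two bushings

TASK

First turn the handle of the vacuum valve on the multirotor fixture to half open, 45 degrees, pointing at the long middle mark, and leave it there. Then draw the guide rod (the one with the slim square head, not the fat-handled driver) out of the tool block by its head and thread it down from above, upright, through the upper and then the lower bushing of the hub, until its tip shows clearly (a good centimetre or two) below the lower bushing. Finish while still gripping the rod there, its tip off the base plate and its head clear above the upper plate, and leave the other things on the bench where they are.

Things in the scene. Friction and masses are not known exactly. Their poses are not given: they have to be found in the camera images.
- valve (a joint): opening angle of the vacuum valve, rad: 0 = closed (handle along the fixture's +x), 1.571 = fully open (handle along the fixture's +y); it grows anticlockwise seen from above, has a stop at each end, turns stiffly (0.06 N m) and stays where it is left. Half open is 0.785, where the pointer end aims at the long white mark on the round dark dial (short marks at 0 and 90 degrees).
- valve_grip (a point): the point to grip the valve handle, on the vertical turning axis, 104 mm above the bench. The handle is a plain aluminium bar, 12 mm wide, 30 mm tall (from 88 to 118 mm above the bench) and 56 mm long: it reaches 38 mm from the axis at its pointer end and 18 mm at the other. Under it is a dial disc, 100 mm across, top 78 mm above the bench. Its own x axis points along the handle to the pointer end.
- fixture: the vacuum fixture, fixed to the bench: an aluminium base plate 260 (x) by 200 (y) by 8 mm, origin under its centre. The valve axis is at (-80, 0) mm in its frame, the bushings' common axis at (12, 12) mm. On it stands a multirotor hub: two black plates 104 by 84 mm centred at (30, 0) mm, four arms with motors at (30 +-82, +-82) mm, motor tops 96 mm above the bench, highest part of the hub 114 mm.
- upper_bushing (a point): centre of the top mouth of the upper bushing, in the top face of the upper hub plate, 102 mm above the bench. Vertical hole: 17 mm wide for the first 4 mm, then a 13 mm bore for 8 mm (underside at 90 mm).
- lower_bushing (a point): centre of the top mouth of the lower bushing, in the top face of the lower hub plate, straight below the upper one, 57 mm above the bench. 17 mm wide for 4 mm, then a 13 mm bore for 8 mm: its underside is at 45 mm, and the base plate's top at 8 mm, above the bench.
- rod: the guide rod, loose, 0.08 kg, standing upright in a hole of the tool block: steel shaft 10 mm in diameter and 105 mm long with a nose tapered over the last 6 mm to 6 mm, and on top a slim square black head, 16 by 16 mm and 30 mm tall, its flats facing along the rod's x and y axes, which at the start lie within 0.2 rad of the block's x and y. Origin at the tip, z along the rod to the head.
- rod_head (a point): centre of the rod's head (120 mm above its tip): the place to grip, across two flats
- rod_tip (a point): the rod's lower tip
- block: the plywood tool block, fixed, 50 (x) by 130 (y) by 50 mm, origin under its centre. Two upright holes, 11.5 mm wide and 40 mm deep (floor 10 mm above the bench), at y = -35 and +35 mm in its frame; the rod stands in either, the driver in the other.
- driver: the bystander socket driver standing in the other hole of the block: 10 mm steel shaft, fat round grey handle 26 mm across and 40 mm tall, 110 mm long in all, so that its top stands 120 mm above the bench; origin at its foot
- tape: a roll of amber tape lying flat, 84 mm across, 19 mm tall, open centre; origin under its centre; bystander
- motor: a loose spare motor standing on the mat, 30 mm across, 34 mm tall; origin under its centre; bystander
- spool: a metal solder spool on end, 52 mm across, 36 mm tall; origin under its centre; bystander
- bottle: a clear spray bottle with white nozzle, 48 mm across, 135 mm tall; origin under its centre; bystander
- screwdriver: a screwdriver with black handle lying on the bench off to the robot's left; bystander
- pliers: small pliers with red grips lying flat, about 140 mm long, 12 mm thick; bystander
There are look-alikes about, which are no part of the job. Leave any orange or yellow look-alike of the rod alone.

How it is judged:
By the outcome, as a careful person would: the job done as asked, in the order asked, and still so for the second after the job is handed in, while the arm keeps its last pose, push and grip.
It also fails if it takes over 64 s, if anything falls off the work surface, if the arm or the gripper's body presses on something with over 40 N, if the wrist force passes 120 N, or if a joint passes its speed limit or range.

ROBOT

A 7-joint arm with a two-finger parallel gripper is mounted at the origin on the work surface. World frame = base frame: x ahead of the robot, y to its left, z up, the work surface at z = 0. Lengths are in mm, angles in rad, forces in N, time in s.
With the tool pointing down it reaches from about 400 to 875 mm from the base axis. Payload 4.4 kg.
Tool frame: the origin (TCP) lies at the very end of the fingers, on their centre line; the grasp point (between the pads) lies 19 mm behind it; z points along the fingers, y is the direction in which the jaws open and shut (so a half turn about z gives the same grasp; the last joint's range is limited). The gripper opens to 85 mm and grips with 20 to 120 N. Pads are 22 mm wide; open, the fingers measure 114 mm over their backs; the gripper's body (76 mm by 85 mm) begins 54 mm behind the grasp point. The pads swing forward as they close: fully open they stand 13 mm farther back than shut.
Start: joints at [-1.415, 0.628, 0.038, 1.517, -0.027, 0.996, -0.02], TCP at [142.965, 634.097, 231.313] pointing down, gripper open.
Joint ranges: [-3.06, 3.06], [-0.37, 2.12], [-1.25, 1.32], [0.18, 2.47], [-1.1, 4.24], [0.23, 1.98], [-2.94, 2.94]. Speed limits (rad/s): [2.57, 2.57, 3.14, 3.14, 3.14, 3.14, 3.14].

INTERFACE

Orientations are given as [roll, pitch, yaw] about the fixed x, y, z axes, in that order (R = Rz(yaw) Ry(pitch) Rx(roll)).
In Python, from cell import ctrl, eyes gives the robot as it stands.
- The arm moves only by the tool move_arm, never from a script. Its argument "increments" is a list of rows, each a list of 6 numbers: the shift along the tool's x, y, z in cm, then the turn, a rotation vector about the tool's x, y, z in degrees. In form: [[x, y, z, wx, wy, wz], ...]. A call has 1 to 20 rows; each row is the pose to reach, as a shift and turn from the pose commanded when the call began, along the tool's axes at that moment; what a row does not reach only later rows make up. A row lasts 1/10 s, in which the tool goes at most 50 mm and 8.59 degrees, less where a joint would pass 70% of its speed; a pose out of reach is approached as far as the arm can. A call with a gripper value outside its range is refused whole. "grip" is the opening, from -1 (shut) to 1 (fully open), set as the call begins (left out, the last holds). The fingers move at their own pace and stop on an object; the grip force is fixed at half the most. Time passes only in rows, so rows that repeat a pose let the fingers close. It gives the time, the measured TCP pose, the force and the opening at its end, in the units of the state.
- ctrl.read_state(): the state, without advancing time (a new reading comes with each control period).
- eyes.get_image(name): name is "scene" or "side" or "wrist"; returns the picture (400x640x3 uint8, red, green, blue); there is no depth.
- eyes.calibration(name): a dict with "fx", "fy", "cx", "cy" (pixels), "dist" ([k1, k2, p1, p2, k3] as OpenCV has them; the pictures are not rectified), "pose" (4x4, takes a point from camera to world coordinates); the wrist camera has in their place "tool_from_camera" (4x4, takes a point from camera to tool coordinates, whose origin is the TCP and whose axes are the flange's). Camera axes: x right, y up, looking along -z (the intrinsics and any distortion apply to the point x, -y, -z); pixel columns grow to the right and rows downward; lengths in mm; the calibration is good to about 2 mm. A picture is of the moment at which its call begins: read the wrist's pose just before it. calibration takes no time and is no camera call.
- ctrl.finish_job(): hands the job in, once; it reports no verdict.
The state is a dict: "clock": time; "qpos": joint angles; "qd": joint speeds; "tau": joint torques, N m; "eef_pos": TCP position; "tool_rot": TCP orientation; "force": force on the tool from outside, world axes, zero at the start; "torque": the same for the moment, N m; "width": finger opening in mm.
Only numpy, scipy, OpenCV 4.12 (cv2) and the standard library are available. Lean on these libraries where they do the work, as an engineer would, in place of code of your own. Each camera call takes 0.05 s, during which the arm holds its last target. There are 200 camera calls.

## Working session

There is one attempt and no reset: what is moved stays moved. The work goes in short steps, Python scripts to look and compute and a tool call to move; the robot and the scene stay as the last step left them, time stands still between calls to the robot, and variables do not carry over. Pictures are saved under pics/ and viewed, about 8 in all and at most 12, crops included, and the job is handed in when it is done.

Besides the shell and the picture viewer there is one more tool, called after "Request:" in YAML: its name, and indented under it one key for each argument. move_arm: Moves the arm, as the interface text tells. Its arguments: {"type":"object","properties":{"increments":{"type":"array","items":{"type":"array","items":{"type":"number"}}},"grip":{"type":"number"}},"required":["increments"]}

```bash
ls; mkdir -p pics; cat > h.py <<'E'
import numpy as np, cv2, json
from scipy.spatial.transform import Rotation as R
from cell import ctrl, eyes
def snap(n,f):
    s=ctrl.read_state(); im=eyes.get_image(n); cv2.imwrite(f'pics/{f}.png',im[:,:,::-1])
    c=eyes.calibration(n)
    T=np.array(c['pose']) if n!='wrist' else tool(s)@np.array(c['tool_from_camera'])
    np.savez(f'pics/{f}.npz',T=T,K=[c['fx'],c['fy'],c['cx'],c['cy']],d=c['dist']); return im
def tool(s):
    T=np.eye(4); T[:3,:3]=R.from_euler('xyz',s['tool_rot']).as_matrix(); T[:3,3]=s['eef_pos']; return T
def cal(f):
    z=np.load(f'pics/{f}.npz'); k=z['K']; return z['T'],np.array([[k[0],0,k[2]],[0,k[1],k[3]],[0,0,1]]),z['d']
def ray(f,uv):
    T,K,d=cal(f); p=cv2.undistortPoints(np.array([[uv]],float),K,d)[0,0]
    return T[:3,3],T[:3,:3]@np.array([p[0],-p[1],-1])
def onz(f,uv,z):
    o,v=ray(f,uv); return o+v*(z-o[2])/v[2]
def two(f,a,g,b):
    o,v=ray(f,a);p,w=ray(g,b);v=v/np.linalg.norm(v);w=w/np.linalg.norm(w)
    s=np.linalg.lstsq(np.c_[v,-w],p-o,rcond=None)[0]; A=o+s[0]*v;B=p+s[1]*w
    return (A+B)/2,np.linalg.norm(A-B)
def proj(f,P):
    T,K,d=cal(f); c=(np.array(P,float).reshape(-1,3)-T[:3,3])@T[:3,:3]; c=c*[1,-1,-1]
    return cv2.projectPoints(c,np.zeros(3),np.zeros(3),K,d)[0][:,0]
E
python3 - <<'E'
from h import *
print(ctrl.read_state())
for n in ['scene','side','wrist']: snap(n,n+'0'); print(n,np.load(f'pics/{n}0.npz')['T'].round(2).tolist(),np.load(f'pics/{n}0.npz')['K'])
E
```

```text
pics
{'clock': 0.0, 'qpos': array([-1.41474437,  0.62934797,  0.03846492,  1.51831924, -0.02701339,
        0.99632242, -0.01999043]), 'qd': array([-7.20807330e-04, -1.45620958e-03, -7.10897223e-05,  7.67724163e-04,
        4.25539237e-04, -2.50176152e-04,  2.08993452e-03]), 'tau': array([-1.55714724e-04, -5.63381946e+01,  1.22633033e+00, -1.93443024e+01,
        1.09717279e-02,  1.04583896e-02,  1.26226684e-05]), 'eef_pos': array([142.8703097 , 633.48234545, 230.40391783]), 'tool_rot': array([-3.13971449e+00,  2.63057741e-05,  2.91972552e+00]), 'force': array([-0.78402317,  0.28015911,  0.3246878 ]), 'torque': array([-0.04666314,  0.01869348,  0.00372483]), 'width': 85.48430672245593}
scene [[-0.6, -0.69, 0.41, 1109.38], [0.8, -0.51, 0.31, 365.85], [-0.0, 0.51, 0.86, 1163.58], [0.0, 0.0, 0.0, 1.0]] [498.45735972 498.45735972 326.32410242 199.4386024 ]
side [[-0.99, 0.07, -0.11, 488.12], [-0.12, -0.51, 0.85, 799.91], [0.0, 0.86, 0.51, 615.7], [0.0, 0.0, 0.0, 1.0]] [375.02756781 375.02756781 314.73886624 205.40388333]
wrist [[0.22, -0.93, -0.28, 70.33], [0.98, 0.21, 0.06, 650.01], [-0.0, -0.29, 0.96, 374.23], [0.0, 0.0, 0.0, 1.0]] [336.59669021 336.59669021 322.26455703 199.42483011]
```

View pics/scene0.png

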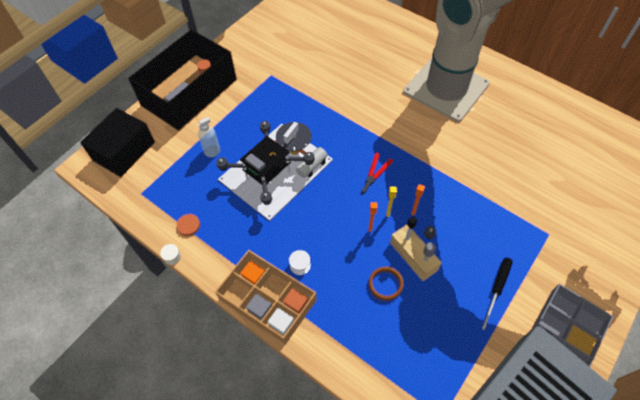

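View pics/side0.png

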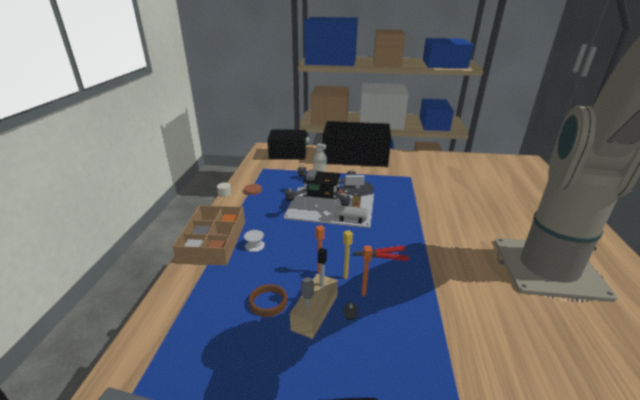

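Scene: the fixture is around px (278,165), the block around (415,250) with the black head at (411,222), and the orange and yellow decoys are beside it. Side: the head is at (322,257), the driver at (308,287) and the fixture at (335,195). I'll enlarge both areas.

```bash
python3 - <<'E'
from h import *
a=cv2.imread('pics/scene0.png');b=cv2.imread('pics/side0.png')
r=lambda im,x,y,w,h:cv2.resize(im[y:y+h,x:x+w],(400,300),interpolation=cv2.INTER_CUBIC)
cv2.imwrite('pics/c0.png',np.vstack([np.hstack([r(a,210,115,133,100),r(a,370,190,100,75+0)]),np.hstack([r(b,275,150,120,90),r(b,275,240,100,75+20-20)])]))
for n,uv,z in [('scene0',(411,222),130),('scene0',(430,245),110),('scene0',(276,165),8),('scene0',(295,135),100),('side0',(322,257),130),('side0',(308,287),110),('side0',(335,205),8)]: print(n,uv,onz(n,uv,z).round())
E
```

```text
scene0 (411, 222) [546. 188. 130.]
scene0 (430, 245) [561. 253. 110.]
scene0 (276, 165) [ 552. -235.    8.]
scene0 (295, 135) [ 490. -209.  100.]
side0 (322, 257) [547. 193. 130.]
side0 (308, 287) [567. 262. 110.]
side0 (335, 205) [ 550. -227.    8.]
```

View pics/c0.png

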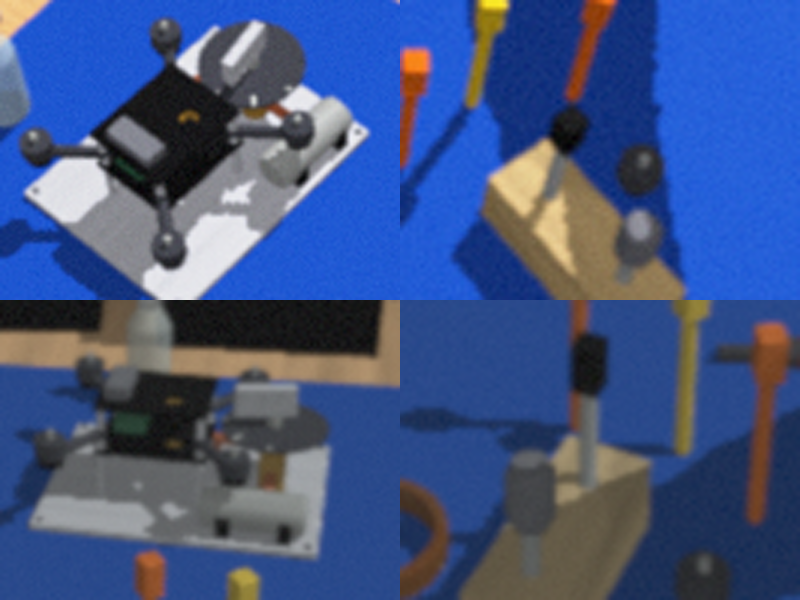

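```bash
python3 - <<'E'
from h import *
C=[onz('scene0',uv,8) for uv in [(332.7,159),(270,215),(218,178),(281.7,124)]]
for c in C: print(c.round(1))
for i in range(4): print(np.linalg.norm(C[i]-C[i-1]).round(), end=' ')
print('ctr',np.mean(C,0).round(1))
for uv,z in [((294,136),78),((284,133),118),((299,122),118),((291,132),118)]: print(uv,onz('scene0',uv,z).round(1))
o=275,150
for uv in [(233,400-300),(298,100)]: pass
f=lambda x,y:(275+x*.3,150+(y-300)*.3)
print('side handle ends top',onz('side0',f(235,385),118).round(1),onz('side0',f(297,385),118).round(1))
print('dial side',onz('side0',f(222,430),78).round(1),onz('side0',f(330,430),78).round(1))
print(two('scene0',(411.5,222.5),'side0',(322.3,256.5)))
s=ctrl.read_state();print(R.from_euler('xyz',s['tool_rot']).as_matrix().round(3), np.array(eyes.calibration('wrist')['tool_from_camera']).round(2))
E
```

```text
[ 440. -119.    8.]
[ 686.1 -144.1    8. ]
[ 682.9 -336.7    8. ]
[ 427.9 -316.9    8. ]
198.0 247.0 193.0 256.0 ctr [ 559.2 -229.2    8. ]
(294, 136) [ 481.7 -221.2   78. ]
(284, 133) [ 512.9 -227.3  118. ]
(299, 122) [ 459.5 -218.8  118. ]
(291, 132) [ 499.1 -214.5  118. ]
side handle ends top [ 520.6 -218.5  118. ] [ 465.3 -225.7  118. ]
dial side [ 530.  -206.1   78. ] [ 432.6 -218.7   78. ]
(array([546.88052022, 189.96695829, 129.58897945]), np.float64(0.6000492123388408))
[[-0.975  0.22  -0.   ]
 [ 0.22   0.975 -0.001]
 [-0.    -0.001 -1.   ]] [[   0.      0.96    0.29   74.36]
 [   1.     -0.     -0.     -0.15]
 [  -0.      0.29   -0.96 -143.74]
 [   0.      0.      0.      1.  ]]
```

```bash
cat >> h.py <<'E'
def rows(xyz,yaw=None,n=1,cyl=False):
    """rows from present pose to xyz (mm), tool pointing exactly down, tool x at world yaw (deg)"""
    s=ctrl.read_state(); T=tool(s); p0=T[:3,3]; x=T[:3,0]; y0=np.degrees(np.arctan2(x[1],x[0]))
    y1=y0 if yaw is None else yaw
    c=lambda p:np.array([np.hypot(p[0],p[1]),np.arctan2(p[1],p[0]),p[2]])
    out=[]
    for k in range(1,n+1):
        f=k/n; p=p0+f*(np.array(xyz)-p0)
        if cyl: q=c(p0)+f*(c(xyz)-c(p0)); p=np.array([q[0]*np.cos(q[1]),q[0]*np.sin(q[1]),q[2]])
        a=np.radians(y0+f*(y1-y0)); Rg=np.array([[np.cos(a),np.sin(a),0],[np.sin(a),-np.cos(a),0],[0,0,-1]])
        out.append([*(T[:3,:3].T@(p-p0)/10).round(2),*np.degrees(R.from_matrix(T[:3,:3].T@Rg).as_rotvec()).round(1)])
    print('t',round(s['clock'],2),'at',p0.round(1),'yaw',round(y0,2),'w',round(s['width'],1),'F',s['force'].round(1))
    print(json.dumps([[float(v) for v in r] for r in out]))
E
python3 - <<'E'
from h import *
rows([525,-222,220],0,20,True)
for uv in [(418,188),(392,190),(373,206)]: print(onz('scene0',uv,130).round())
for uv in [(367,250),(348,238),(320,230)]: print(onz('side0',uv,130).round())
E
```

```text
t 0.15 at [142.9 633.6 230.6] yaw 167.29 w 85.5 F [-0.7 -1.  -0.4]
[[-5.64, -0.64, 0.05, -0.1, 0.0, 8.4], [-11.16, -1.77, 0.11, -0.1, 0.0, 16.7], [-16.54, -3.37, 0.16, -0.1, 0.0, 25.1], [-21.72, -5.43, 0.22, -0.1, 0.0, 33.5], [-26.66, -7.91, 0.28, -0.1, 0.0, 41.8], [-31.35, -10.8, 0.33, -0.1, 0.0, 50.2], [-35.73, -14.07, 0.39, -0.1, 0.0, 58.6], [-39.78, -17.69, 0.45, -0.1, 0.0, 66.9], [-43.47, -21.62, 0.51, -0.1, 0.1, 75.3], [-46.79, -25.84, 0.57, -0.1, 0.1, 83.6], [-49.7, -30.3, 0.63, -0.1, 0.1, 92.0], [-52.19, -34.98, 0.69, -0.1, 0.1, 100.4], [-54.25, -39.81, 0.75, -0.1, 0.1, 108.7], [-55.86, -44.78, 0.81, -0.1, 0.1, 117.1], [-57.02, -49.84, 0.87, -0.0, 0.1, 125.5], [-57.73, -54.95, 0.93, -0.0, 0.1, 133.8], [-57.99, -60.06, 0.99, -0.0, 0.1, 142.2], [-57.8, -65.14, 1.05, -0.0, 0.1, 150.6], [-57.17, -70.15, 1.11, -0.0, 0.1, 158.9], [-56.1, -75.06, 1.17, -0.0, 0.1, 167.3]]
[455. 152. 130.]
[499. 104. 130.]
[564.  92. 130.]
[456. 157. 130.]
[498. 119. 130.]
[563.  96. 130.]
```

Request:
move_arm:
  increments:
    - [-5, -0.6, 0, 0, 0, 8.4]
    - [-10, -1.6, 0, 0, 0, 16.7]
    - [-15, -3, 0, 0, 0, 25]
    - [-20, -4.8, 0, 0, 0, 33.5]
    - [-25, -7, 0, 0, 0, 41.8]
    - [-30, -10, 0.3, 0, 0, 50]
    - [-34, -13, 0.4, 0, 0, 58.5]
    - [-38.5, -16.5, 0.5, 0, 0, 67]
    - [-42.5, -20.5, 0.5, 0, 0, 75]
    - [-46, -25, 0.6, 0, 0, 83.5]
    - [-49.5, -30, 0.6, 0, 0, 92]
    - [-52, -34.5, 0.7, 0, 0, 100]
    - [-54.2, -39, 0.7, 0, 0, 108.5]
    - [-55.9, -44, 0.8, 0, 0, 117]
    - [-57, -49, 0.9, 0, 0, 125.5]
    - [-57.7, -54, 0.9, 0, 0, 134]
    - [-58, -59, 1, 0, 0, 142]
    - [-57.8, -64, 1, 0, 0, 150.5]
    - [-57.2, -69.5, 1.1, 0, 0, 159]
    - [-56.1, -74.5, 1.1, 0, 0, 167.3]

```text
clock: 2.15
eef_pos: [545.6, -161.9, 220.5]
tool_rot: [3.141, -0.0, -0.006]
force: [0.4, -0.5, -0.2]
width: 85.3
```

Request:
move_arm:
  increments:
    - [0, -0.5, 0, 0, 0, 0]
    - [0, -0.5, 0, 0, 0, 0]
    - [0, -0.5, 0, 0, 0, 0]

```text
clock: 2.45
eef_pos: [546.4, -153.6, 220.3]
tool_rot: [-3.14, 0.0, 0.003]
force: [0.2, -0.6, -0.3]
width: 85.0
```

```bash
python3 - <<'E'
from h import *
snap('wrist','w1'); s=ctrl.read_state(); print(s['clock'],s['eef_pos'],s['tool_rot'],s['qpos'].round(2))
E
```

```text
2.5 [ 546.4923159  -153.39490281  220.34632125] [-3.14052010e+00  2.63520948e-04  3.14161056e-03] [-0.27  0.65  0.8   1.78 -0.56  0.96 -0.8 ]
```

View pics/w1.png

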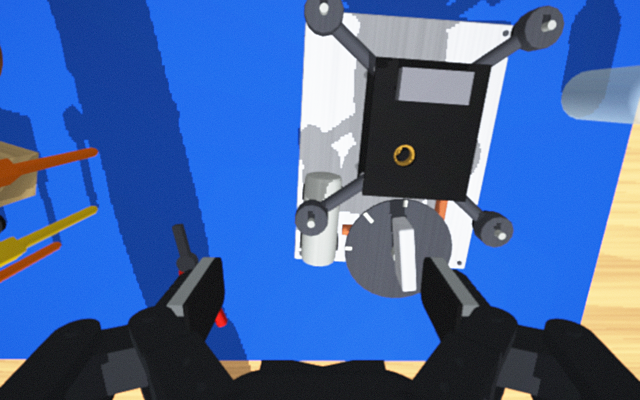

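The wrist view shows the gold upper bushing at (404,155), the dial at about (400,247), and the marks at (405,203), (368,217, the long one) and (348,247). The handle top runs from about (402,217) to (407,290). I'll measure these by masks.

```bash
python3 - <<'E'
from h import *
im=cv2.imread('pics/w1.png'); hsv=cv2.cvtColor(im,cv2.COLOR_BGR2HSV)
def blob(m,x0,y0,x1,y1,k=3):
    n=np.zeros_like(m); n[y0:y1,x0:x1]=m[y0:y1,x0:x1]
    c,_=cv2.findContours(n,cv2.RETR_EXTERNAL,cv2.CHAIN_APPROX_NONE); return sorted(c,key=cv2.contourArea)[::-1][:k]
g=cv2.inRange(hsv,(10,90,60),(35,255,255))
for c in blob(g,385,140,425,172,1):
    u=cv2.fitEllipse(c); print('bush',u, onz('w1',u[0],102))
w=cv2.inRange(hsv,(0,0,150),(179,60,255))
for c in blob(w,355,200,430,300,6):
    r=cv2.minAreaRect(c); print('white',cv2.contourArea(c),r)
for nm,uv,z in [('m0',(405,203),78),('m45',(368,217),78),('m90',(348,248),78)]: print(nm,onz('w1',uv,z))
for uv in [(346,247),(452,247),(400,298)]: print('dial edge',onz('w1',uv,78))
cv2.imwrite('pics/w1c.png',cv2.resize(im[120:310,330:470],None,fx=3,fy=3,interpolation=cv2.INTER_CUBIC))
E
```

```text
bush ((403.6786193847656, 154.61709594726562), (20.243396759033203, 22.5617733001709), 45.148197174072266) [ 576.81166524 -216.81597801  102.        ]
white 924.5 ((406.9205017089844, 258.13104248046875), (66.11038208007812, 16.113075256347656), 87.56334686279297)
white 223.5 ((370.0, 210.0), (20.0, 30.0), 90.0)
white 53.0 ((368.0000305175781, 217.50003051757812), (12.020814895629883, 4.949747085571289), 45.0)
white 46.0 ((400.5, 221.0), (6.0, 13.0), 90.0)
white 31.5 ((422.5, 202.5), (5.0, 13.0), 90.0)
white 17.5 ((405.5, 203.0), (6.0, 3.0), 90.0)
m0 [ 529.74058635 -226.9847922    78.        ]
m45 [ 516.36434409 -194.62605177   78.        ]
m90 [ 485.76672912 -177.4009663    78.        ]
dial edge [ 486.76947955 -175.5208069    78.        ]
dial edge [ 487.23634958 -273.76741169   78.        ]
dial edge [ 432.87049335 -229.41634924   78.        ]
```

View pics/w1c.png

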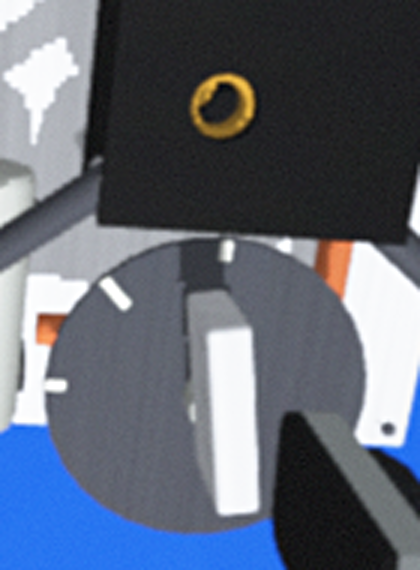

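```bash
python3 - <<'E'
from h import *
P=[onz('w1',(330+x/3,120+y/3),118) for x,y in [(206,330),(252,325),(258,513),(222,516)]]
print(np.round(P,1)); a,b,c,d=P
for v in (a-d,b-c): print(np.degrees(np.arctan2(v[1],v[0])),np.linalg.norm(v))
print('w',np.linalg.norm(a-b),'mid f',(a+b)/2,'mid b',(c+d)/2)
E
```

```text
[[ 520.  -213.4  118. ]
 [ 521.4 -225.3  118. ]
 [ 465.6 -231.6  118. ]
 [ 464.6 -221.7  118. ]]
8.539556805364565 55.99547665200965
6.444504399757495 56.19472249566009
w 12.004744527522366 mid f [ 520.71296979 -219.36120616  118.        ] mid b [ 465.1058111  -226.67232208  118.        ]
```

```bash
python3 - <<'E'
from h import *
rows([483,-224.4,140],7.5,3)
rows([483,-224.4,87],7.5,1)
E
```

```text
t 2.5 at [ 546.5 -153.4  220.3] yaw 0.18 w 85.2 F [0.3 0.8 0.2]
[[-2.12, 2.36, 2.68, -0.1, 0.0, -2.4], [-4.25, 4.73, 5.35, -0.1, 0.0, -4.9], [-6.37, 7.09, 8.03, -0.1, 0.0, -7.3]]
t 2.5 at [ 546.5 -153.4  220.3] yaw 0.18 w 85.2 F [0.3 0.8 0.2]
[[-6.37, 7.09, 13.33, -0.1, 0.0, -7.3]]
```

Request:
move_arm:
  increments:
    - [-2.1, 2.4, 1, 0, 0, -2.4]
    - [-4.2, 4.7, 3, 0, 0, -4.9]
    - [-6.4, 7.1, 5, 0, 0, -7.3]
    - [-6.4, 7.1, 7, 0, 0, -7.3]
    - [-6.4, 7.1, 7, 0, 0, -7.3]
    - [-6.4, 7.1, 7, 0, 0, -7.3]

```text
clock: 3.1
eef_pos: [482.9, -224.9, 150.8]
tool_rot: [-3.141, -0.0, 0.13]
force: [0.3, 0.7, 0.4]
width: 85.1
```

```bash
python3 - <<'E'
from h import *
rows([483,-224.4,87],7.5,3)
E
```

```text
t 3.1 at [ 482.9 -224.9  150.8] yaw 7.43 w 85.1 F [0.3 0.7 0.4]
[[0.01, -0.02, 2.13, -0.0, -0.0, -0.0], [0.01, -0.03, 4.25, -0.0, -0.0, -0.0], [0.02, -0.05, 6.38, -0.0, -0.0, -0.1]]
```

Request:
move_arm:
  increments:
    - [0, 0, 2, 0, 0, 0]
    - [0, 0, 4, 0, 0, 0]
    - [0, 0, 6.3, 0, 0, 0]
    - [0, 0, 6.3, 0, 0, 0]
    - [0, 0, 6.3, 0, 0, 0]

```text
clock: 3.6
eef_pos: [483.0, -225.8, 88.5]
tool_rot: [3.141, -0.001, 0.129]
force: [0.3, -0.4, 0.6]
width: 85.1
```

Request:
move_arm:
  increments:
    - [0, 0, 0, 0, 0, 0]
    - [0, 0, 0, 0, 0, 0]
    - [0, 0, 0, 0, 0, 0]
    - [0, 0, 0, 0, 0, 0]
    - [0, 0, 0, 0, 0, 0]
    - [0, 0, 0, 0, 0, 0]
    - [0, 0, 0, 0, 0, 0]
    - [0, 0, 0, 0, 0, 0]
  grip: -1

```text
clock: 4.4
eef_pos: [481.7, -224.0, 87.9]
tool_rot: [-3.138, 0.0, 0.128]
force: [-2.2, 4.1, 5.9]
width: 10.9
```

```bash
python3 - <<'E'
from h import *
rows([483,-224.4,87],41.9,6)
E
```

```text
t 4.4 at [ 481.7 -224.    87.9] yaw 7.33 w 10.9 F [-2.2  4.1  5.9]
[[0.02, 0.01, 0.02, -0.2, -0.0, -5.8], [0.04, 0.02, 0.03, -0.2, -0.0, -11.5], [0.06, 0.03, 0.05, -0.2, -0.0, -17.3], [0.08, 0.04, 0.06, -0.2, -0.0, -23.0], [0.1, 0.05, 0.08, -0.2, -0.0, -28.8], [0.12, 0.06, 0.09, -0.2, -0.1, -34.6]]
```

Request:
move_arm:
  increments:
    - [0, 0, 0, 0, 0, -5.8]
    - [0, 0, 0, 0, 0, -11.5]
    - [0, 0, 0, 0, 0, -17.3]
    - [0, 0, 0, 0, 0, -23]
    - [0, 0, 0, 0, 0, -28.8]
    - [0, 0, 0, 0, 0, -34.5]
    - [0, 0, 0, 0, 0, -34.5]
    - [0, 0, 0, 0, 0, -34.5]
    - [0, 0, 0, 0, 0, -34.5]

```text
clock: 5.3
eef_pos: [482.3, -225.6, 87.9]
tool_rot: [-3.141, -0.001, 0.728]
force: [1.2, 3.5, 4.5]
width: 11.1
```

```bash
python3 - <<'E'
from h import *
s=ctrl.read_state(); print(s['tool_rot'],s['eef_pos'],s['force'],s['torque'],s['width'])
E
```

```text
[-3.14141246e+00 -8.72012043e-04  7.28090866e-01] [ 482.34066225 -225.59462716   87.92200294] [1.20464203 3.47765056 4.49681779] [ 0.70712811 -0.22923405  0.01996835] 11.133097726312098
```

Request:
move_arm:
  increments:
    - [0, 0, 0, 0, 0, 0]
    - [0, 0, 0, 0, 0, 0]
    - [0, 0, 0, 0, 0, 0]
    - [0, 0, -2, 0, 0, 0]
    - [0, 0, -5, 0, 0, 0]
    - [0, 0, -9, 0, 0, 0]
    - [-3, 0, -13, 0, 0, 0]
    - [-6, 0, -13, 0, 0, 0]
    - [-6, 0, -13, 0, 0, 0]
  grip: -0.2

```text
clock: 6.2
eef_pos: [434.0, -269.9, 219.3]
tool_rot: [3.139, 0.001, 0.722]
force: [-0.2, -0.3, -0.9]
width: 34.5
```

```bash
python3 - <<'E'
from h import *
snap('wrist','w2'); im=cv2.imread('pics/w2.png')
p=proj('w2',[[483,-224,118],[577,-217,102]]); print(p)
rows([530,-200,240],41.7,1)
x,y=(p[0]-[110,110]).clip(0).astype(int); cv2.imwrite('pics/w2c.png',cv2.resize(im[y:y+220,x:x+220],None,fx=2.6,fy=2.6,interpolation=cv2.INTER_CUBIC)); print(x,y)
E
```

```text
[[320.03145244 106.40145439]
 [403.24542685  -7.80922914]]
t 6.25 at [ 435.5 -267.8  218.4] yaw 41.53 w 34.0 F [-0.1  0.7 -0.1]
[[11.57, 1.19, -2.17, 0.1, 0.0, -0.2]]
210 0
```

View pics/w2c.png

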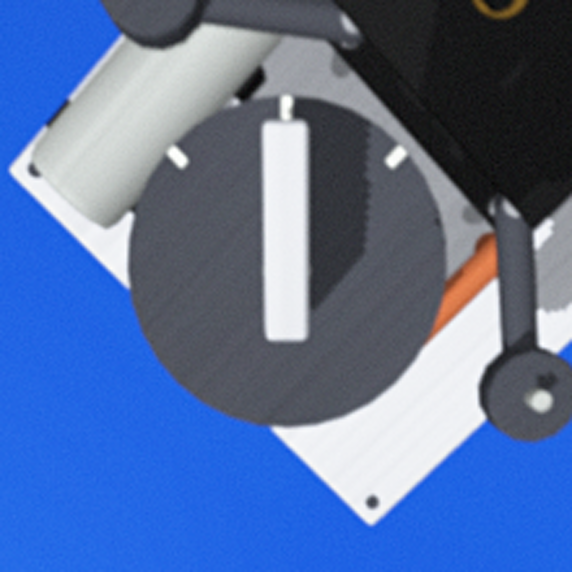

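```bash
python3 - <<'E'
from h import *
f=lambda x,y,z:onz('w2',(210+x/2.6,y/2.6),z)
c=f(287,262,78); print(c)
for q in [(396,156),(287,107),(177,156)]:
    v=f(*q,78)-np.array([482.9,-224.5,78]); print(np.degrees(np.arctan2(v[1],v[0])),np.linalg.norm(v))
P=[f(*q,118) for q in [(262,122),(307,122),(307,340),(264,340)]]
for v in (P[0]-P[3],P[1]-P[2]): print('h',np.degrees(np.arctan2(v[1],v[0])),np.linalg.norm(v))
print((P[0]+P[1])/2)
v=f(396,156,78)-f(177,156,78);print('m0-m90 dir',np.degrees(np.arctan2(v[1],v[0]))+45)
rows([577,-217,220],76,5)
E
```

```text
[ 485.69691924 -221.8002454    78.        ]
-1.9648770699624805 47.785464378699366
41.599071568117886 48.258911206767365
85.39413786452003 48.13748369353121
h 41.49261599597798 55.234338076730666
h 41.76461932248994 55.241337638437614
[ 511.55006187 -198.31186859  118.        ]
m0-m90 dir -3.5055556941210426
t 6.25 at [ 435.5 -267.8  218.4] yaw 41.53 w 34.0 F [-0.1  0.7 -0.1]
[[2.79, 1.12, -0.03, 0.1, 0.0, -6.9], [5.58, 2.23, -0.07, 0.0, 0.0, -13.8], [8.38, 3.35, -0.1, 0.0, 0.0, -20.7], [11.17, 4.46, -0.13, 0.0, 0.0, -27.6], [13.96, 5.58, -0.16, 0.0, 0.0, -34.5]]
```

The valve is within about half a degree of 45° (handle 41.6° in world, long mark 41.6°). Next I'll look at the bushing on the way to the rod.

Request:
move_arm:
  increments:
    - [2.8, 1.1, 0, 0, 0, -6.9]
    - [5.6, 2.2, 0, 0, 0, -13.8]
    - [8.4, 3.3, 0, 0, 0, -20.7]
    - [11.2, 4.4, 0, 0, 0, -27.6]
    - [14, 5.6, 0, 0, 0, -34.5]
    - [14, 5.6, 0, 0, 0, -34.5]
    - [14, 5.6, 0, 0, 0, -34.5]
  grip: 1

```text
clock: 6.95
eef_pos: [578.9, -213.4, 216.3]
tool_rot: [-3.139, -0.0, 1.332]
force: [0.1, -0.1, -0.5]
width: 85.3
```

```bash
cat > bush.py <<'E'
from h import *
import sys
def bush(n):
    im=cv2.imread(f'pics/{n}.png'); hsv=cv2.cvtColor(im,cv2.COLOR_BGR2HSV); g=cv2.inRange(hsv,(10,90,60),(35,255,255))
    p=proj(n,[576.8,-216.8,102])[0]; m=np.zeros_like(g); cv2.circle(m,tuple(int(v) for v in p),28,255,-1)
    ys,xs=np.nonzero(g&m); h=cv2.convexHull(np.c_[xs,ys].astype(np.int32)); u=cv2.fitEllipse(h)
    print(n,'pred',p.round(1),'ell',np.round(u[0],1),np.round(u[1],1),'->',onz(n,u[0],102).round(1))
    e=[np.array(u[0])+d for d in ([1,0],[-1,0])]
E
python3 - <<'E'
from bush import *
snap('wrist','w3'); bush('w3'); bush('w1')
rows([547,190,220],76,16,True)
E
```

```text
w3 pred [322.2 198.9] ell [321.7 199.2] [20.3 22. ] -> [ 576.4 -217.   102. ]
w1 pred [403.7 154.6] ell [403.7 154.7] [20.8 23.1] -> [ 576.8 -216.9  102. ]
t 7.0 at [ 578.  -214.3  216.7] yaw 76.24 w 85.2 F [-1.  -0.9  0.1]
[[2.66, 0.01, -0.02, -0.1, 0.0, 0.0], [5.31, -0.09, -0.04, -0.1, 0.0, 0.0], [7.94, -0.3, -0.06, -0.1, 0.0, 0.0], [10.55, -0.63, -0.08, -0.1, 0.0, 0.1], [13.14, -1.07, -0.1, -0.1, 0.0, 0.1], [15.69, -1.62, -0.13, -0.1, 0.0, 0.1], [18.21, -2.27, -0.15, -0.1, 0.0, 0.1], [20.68, -3.04, -0.16, -0.1, 0.0, 0.1], [23.11, -3.9, -0.18, -0.1, 0.0, 0.1], [25.49, -4.87, -0.2, -0.1, 0.0, 0.2], [27.82, -5.93, -0.22, -0.1, 0.0, 0.2], [30.09, -7.09, -0.24, -0.1, 0.0, 0.2], [32.3, -8.35, -0.26, -0.1, 0.0, 0.2], [34.45, -9.69, -0.28, -0.1, 0.0, 0.2], [36.53, -11.12, -0.3, -0.1, 0.0, 0.2], [38.53, -12.63, -0.31, -0.1, 0.0, 0.2]]
```

Request:
move_arm:
  increments:
    - [4, -0.1, 0, 0, 0, 0]
    - [8, -0.3, 0, 0, 0, 0]
    - [12, -0.9, 0, 0, 0, 0]
    - [16, -1.7, 0, 0, 0, 0]
    - [20, -2.8, 0, 0, 0, 0]
    - [24, -4.3, 0, 0, 0, 0]
    - [28, -6, 0, 0, 0, 0]
    - [31, -7.6, 0, 0, 0, 0]
    - [34, -9.4, 0, 0, 0, 0]
    - [36.5, -11.1, 0, 0, 0, 0]
    - [38.5, -12.6, 0, 0, 0, 0]
    - [38.5, -12.6, 0, 0, 0, 0]
    - [38.5, -12.6, 0, 0, 0, 0]

```text
clock: 8.3
eef_pos: [547.2, 188.5, 217.6]
tool_rot: [-3.141, 0.001, 1.331]
force: [0.0, -0.7, -0.1]
width: 85.5
```

```bash
python3 - <<'E'
from bush import *
snap('wrist','w4'); print(proj('w4',[[547,190,145],[564,258,120]]))
rows([547,190,160],76,2)
im=cv2.imread('pics/w4.png'); cv2.imwrite('pics/w4c.png',cv2.resize(im[60:340,180:460],None,fx=2,fy=2,interpolation=cv2.INTER_CUBIC))
E
```

```text
[[322.75597309 209.03928638]
 [323.44521312 100.90139551]]
t 8.35 at [547.7 187.6 217.8] yaw 76.17 w 85.4 F [ 0.3 -0.3  0.3]
[[0.11, -0.06, 2.89, 0.0, 0.1, 0.1], [0.22, -0.13, 5.78, 0.0, 0.1, 0.2]]
```

View pics/w4c.png

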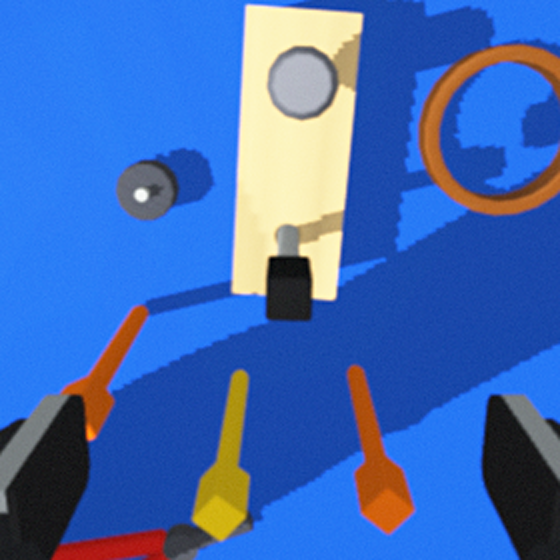

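```bash
python3 - <<'E'
from h import *
im=cv2.imread('pics/w4.png'); g=im.max(2); m=(g<55).astype(np.uint8)*255; n=np.zeros_like(m); n[180:230,305:345]=m[180:230,305:345]
c=max(cv2.findContours(n,cv2.RETR_EXTERNAL,cv2.CHAIN_APPROX_NONE)[0],key=cv2.contourArea)
print(cv2.boundingRect(c),cv2.minAreaRect(c)); print(cv2.approxPolyDP(c,2,True)[:,0].tolist())
print(im[185:226,324].max(1).tolist())
E
```

```text
(314, 188, 21, 32) ((324.0, 203.5), (31.0, 20.0), 90.0)
[[315, 189], [314, 218], [333, 219], [333, 190]]
[137, 133, 113, 49, 15, 20, 19, 24, 19, 20, 18, 21, 16, 22, 34, 34, 36, 37, 38, 36, 39, 39, 38, 37, 39, 40, 37, 38, 38, 34, 39, 31, 38, 32, 53, 114, 170, 177, 175, 171, 172]
```

```bash
python3 - <<'E'
from h import *
p=onz('w4',(324.2,209.3),145);print(p)
rows([p[0],p[1],150],76,2); rows([p[0],p[1],112],76,2)
E
```

```text
[547.90647425 189.58856461 145.        ]
t 8.35 at [547.7 187.6 217.8] yaw 76.17 w 85.4 F [ 0.3 -0.3  0.3]
[[0.1, -0.02, 3.39, 0.0, 0.1, 0.1], [0.2, -0.03, 6.78, 0.0, 0.1, 0.2]]
t 8.35 at [547.7 187.6 217.8] yaw 76.17 w 85.4 F [ 0.3 -0.3  0.3]
[[0.1, -0.02, 5.29, 0.0, 0.1, 0.1], [0.21, -0.03, 10.58, 0.0, 0.1, 0.2]]
```

Request:
move_arm:
  increments:
    - [0.1, 0, 3, 0, 0, 0]
    - [0.1, 0, 6, 0, 0, 0]
    - [0.1, 0, 9, 0, 0, 0]
    - [0.1, 0, 10.5, 0, 0, 0]
    - [0.1, 0, 10.5, 0, 0, 0]
    - [0.1, 0, 10.5, 0, 0, 0]

```text
clock: 8.95
eef_pos: [548.7, 188.7, 113.1]
tool_rot: [3.141, 0.001, 1.329]
force: [0.6, -0.7, 0.7]
width: 85.3
```

Request:
move_arm:
  increments:
    - [0, 0, 0, 0, 0, 0]
    - [0, 0, 0, 0, 0, 0]
    - [0, 0, 0, 0, 0, 0]
    - [0, 0, 0, 0, 0, 0]
    - [0, 0, 0, 0, 0, 0]
    - [0, 0, 0, 0, 0, 0]
    - [0, 0, 0, 0, 0, 0]
    - [0, 0, 0, 0, 0, 0]
  grip: -1

```text
clock: 9.75
eef_pos: [548.2, 190.4, 113.1]
tool_rot: [3.141, -0.0, 1.331]
force: [-0.9, -1.0, 4.2]
width: 14.8
```

```bash
python3 - <<'E'
from h import *
s=ctrl.read_state(); print(s['tool_rot'],s['eef_pos'],s['force'],s['torque'],s['width'])
E
```

```text
[ 3.14102315e+00 -4.86737487e-04  1.33147678e+00] [548.23397846 190.41386735 113.07511446] [-0.93053655 -1.04768015  4.21639807] [0.00337334 0.03855353 0.02026152] 14.795991572378483
```

Request:
move_arm:
  increments:
    - [0, 0, -1, 0, 0, 0]
    - [0, 0, -2, 0, 0, 0]
    - [0, 0, -3, 0, 0, 0]
    - [0, 0, -4, 0, 0, 0]
    - [0, 0, -5, 0, 0, 0]
    - [0, 0, -7, 0, 0, 0]
    - [0, 0, -10, 0, 0, 0]
    - [0, 0, -13, 0, 0, 0]
    - [0, 0, -15.5, 0, 0, 0]
    - [0, 0, -15.5, 0, 0, 0]
    - [0, 0, -15.5, 0, 0, 0]

```text
clock: 10.85
eef_pos: [547.6, 190.3, 268.2]
tool_rot: [3.141, -0.001, 1.332]
force: [-1.1, -0.5, -0.6]
width: 15.0
```

```bash
python3 - <<'E'
from h import *
s=ctrl.read_state()
snap('wrist','w5');im=cv2.imread('pics/w5.png'); snap('side','s5'); snap('scene','sc5')
p=s['eef_pos']; q=p+[0,0,19]; tip=q-[0,0,120]
for n in ['w5','s5','sc5']: print(n,proj(n,[q,tip,p]).round(1).tolist())
rows([576.5,-217,268],76,12,True)
a=cv2.imread('pics/s5.png');b=cv2.imread('pics/sc5.png')
def r(im,c,h=60,o=400): 
    x,y=[int(max(0,v-h)) for v in c]; return cv2.resize(im[y:y+2*h,x:x+2*h],(o,o),interpolation=cv2.INTER_CUBIC)
m=lambda n:proj(n,[tip+[0,0,40]])[0]
cv2.imwrite('pics/c5.png',np.hstack([r(a,m('s5')),r(b,m('sc5'))])); print([(m(n)-60).astype(int) for n in('s5','sc5')])
E
```

```text
w5 [[324.3, 281.4], [323.4, 199.2], [324.1, 260.5]]
s5 [[323.1, 189.2], [322.3, 241.7], [323.0, 198.1]]
sc5 [[422.2, 187.1], [413.8, 215.2], [420.8, 191.9]]
t 11.0 at [546.9 190.2 266.5] yaw 76.3 w 14.9 F [ 0.3 -0.1 -1.2]
[[-2.71, 2.01, -0.01, -0.1, 0.1, 0.0], [-5.56, 3.86, -0.03, -0.1, 0.1, 0.0], [-8.52, 5.55, -0.04, -0.1, 0.1, 0.1], [-11.59, 7.08, -0.05, -0.1, 0.1, 0.1], [-14.76, 8.43, -0.06, -0.1, 0.1, 0.1], [-18.02, 9.6, -0.07, -0.1, 0.1, 0.1], [-21.36, 10.58, -0.08, -0.1, 0.1, 0.2], [-24.76, 11.37, -0.09, -0.1, 0.1, 0.2], [-28.23, 11.96, -0.1, -0.1, 0.1, 0.2], [-31.74, 12.35, -0.11, -0.1, 0.1, 0.2], [-35.29, 12.54, -0.12, -0.1, 0.1, 0.3], [-38.86, 12.52, -0.12, -0.1, 0.1, 0.3]]
[array([262, 165]), array([356, 146])]
```

View pics/c5.png

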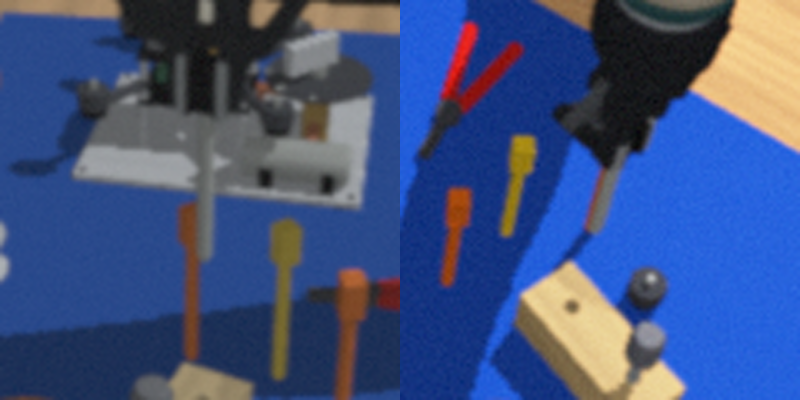

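Request:
move_arm:
  increments:
    - [-2.7, 2, 0, 0, 0, 0]
    - [-5.5, 3.8, 0, 0, 0, 0]
    - [-8.5, 5.5, 0, 0, 0, 0]
    - [-11.6, 7, 0, 0, 0, 0]
    - [-14.8, 8.4, 0, 0, 0, 0]
    - [-18, 9.6, 0, 0, 0, 0]
    - [-21.4, 10.5, 0, 0, 0, 0]
    - [-24.8, 11.3, 0, 0, 0, 0]
    - [-28.2, 11.9, 0, 0, 0, 0]
    - [-31.7, 12.3, 0, 0, 0, 0]
    - [-35.3, 12.5, 0, 0, 0, 0]
    - [-38.9, 12.5, 0, 0, 0, 0]
    - [-38.9, 12.5, 0, 0, 0, 0]
    - [-38.9, 12.5, 0, 0, 0, 0]
    - [-38.9, 12.5, 0, 0, 0, 0]

```text
clock: 12.5
eef_pos: [577.3, -215.7, 266.7]
tool_rot: [-3.14, -0.001, 1.333]
force: [-0.0, 1.5, -0.5]
width: 15.2
```

```bash
python3 - <<'E'
from bush import *
s=[ctrl.read_state() for _ in range(3)][-1]; snap('wrist','w6')
p=s['eef_pos']; print(p,s['clock']); print(proj('w6',[p+[0,0,19],p-[0,0,101],p]).round(1).tolist(), proj('w6',[576.5,-217,102]))
snap('side','s6');snap('scene','sc6')
im=cv2.imread('pics/w6.png'); a=cv2.imread('pics/s6.png'); b=cv2.imread('pics/sc6.png')
def r(im,c,h): 
    x,y=[int(max(0,v-h)) for v in c]; print(x,y,300/h/2); return cv2.resize(im[y:y+2*h,x:x+2*h],(300,300),interpolation=cv2.INTER_CUBIC)
t=p-[0,0,90]
x=np.vstack([r(a,proj('s6',t)[0],40),r(b,proj('sc6',t)[0],40)])
cv2.imwrite('pics/c6.png',np.hstack([cv2.resize(im[140:290,260:385],(500,600),interpolation=cv2.INTER_CUBIC),x]))
E
```

```text
[ 577.30161923 -215.66904173  266.69691172] 12.5
[[324.3, 281.4], [323.6, 199.3], [324.1, 260.5]] [[322.97745421 181.43237026]]
287 116 3.75
229 96 3.75
```

View pics/c6.png

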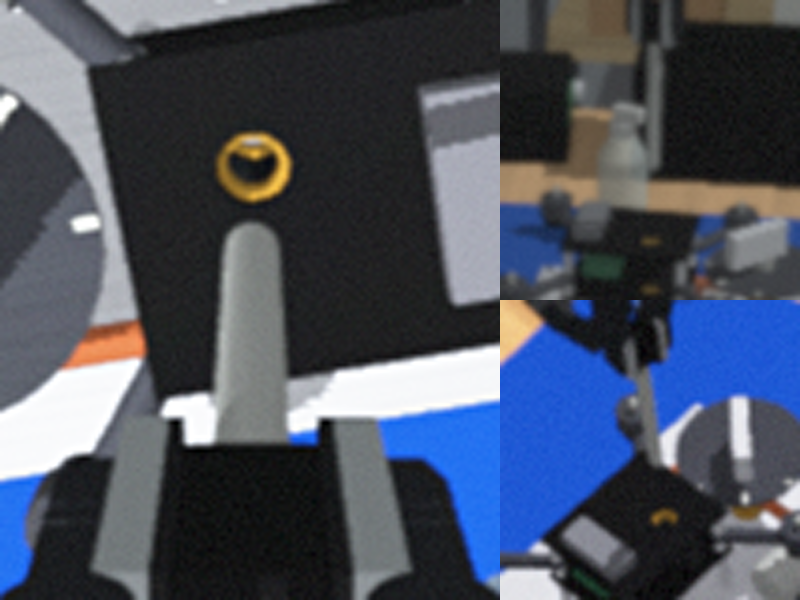

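```bash
python3 - <<'E'
from bush import *
p=np.array([577.3,-215.7,266.7])
print(proj('s6',p-[0,0,101]),proj('sc6',p-[0,0,101]))
print(two('sc6',(270.3,140),'side0' and 's6',(328.3,160.8)))
print(two('w6',(322.75,198.7),'s6',(328.3,160.8)),two('w6',(322.75,198.7),'sc6',(270.3,140)))
print('wrist on z165.7',onz('w6',(322.75,198.7),165.7)); bush('w6')
for z in (102,): print(onz('w6',(323.5,182),102))
# bushing in scene/side
for n,uv in [('sc6',(229+163/3.75,96+218/3.75)),('s6',(287+150/3.75,116+241/3.75))]: print(n,onz(n,uv,102))
rows([576.5,-217,220],76,1)
E
```

```text
[[326.93102242 160.24847185]] [[269.9095513 139.4571315]]
(array([ 574.58060649, -216.74172645,  162.50411712]), np.float64(3.3061793104941235))
(array([ 574.93350048, -215.90473811,  163.79910574]), np.float64(3.4102628173523497)) (array([ 576.43742964, -215.8108403 ,  162.55438523]), np.float64(0.40482439483094784))
wrist on z165.7 [ 576.75934326 -215.08373256  165.7       ]
w6 pred [323.2 181.2] ell [323.  181.1] [17.9 19.1] -> [ 576.6 -216.7  102. ]
[ 576.85037246 -217.64923461  102.        ]
sc6 [ 576.45965148 -215.92386626  102.        ]
s6 [ 575.43915266 -211.42412999  102.        ]
t 12.65 at [ 577.6 -215.6  267.3] yaw 76.42 w 15.3 F [ 0.  -0.1 -0.4]
[[-0.16, -0.07, 4.73, -0.0, -0.0, 0.4]]
```

Request:
move_arm:
  increments:
    - [-0.12, 0, 1.5, 0, 0, 0]
    - [-0.12, 0, 3, 0, 0, 0]
    - [-0.12, 0, 4.5, 0, 0, 0]
    - [-0.12, 0, 5, 0, 0, 0]
    - [-0.12, 0, 5, 0, 0, 0]
    - [-0.12, 0, 5, 0, 0, 0]

```text
clock: 13.25
eef_pos: [577.4, -218.3, 218.3]
tool_rot: [3.141, 0.0, 1.332]
force: [-0.1, 0.3, -0.4]
width: 15.1
```

```bash
python3 - <<'E'
from bush import *
s=[ctrl.read_state() for _ in range(3)][-1]; print(s['eef_pos'],s['force'],s['clock'])
snap('wrist','w7');snap('side','s7');snap('scene','sc7')
bush('w7'); p=s['eef_pos']
print([proj(n,p-[0,0,102]).round(1) for n in('w7','s7','sc7')])
im=cv2.imread('pics/w7.png'); a=cv2.imread('pics/s7.png'); b=cv2.imread('pics/sc7.png')
def r(im,c,h): 
    x,y=[int(max(0,v-h)) for v in c]; print(x,y,300/h/2); return cv2.resize(im[y:y+2*h,x:x+2*h],(300,300),interpolation=cv2.INTER_CUBIC)
t=p-[0,0,95]
x=np.vstack([r(a,proj('s7',t)[0],25),r(b,proj('sc7',t)[0],25)])
cv2.imwrite('pics/c7.png',np.hstack([cv2.resize(im[160:235,292:354],(496,600),interpolation=cv2.INTER_CUBIC),x]))
E
```

```text
[ 577.40736282 -218.28061356  218.30711736] [-0.1419335   0.26575728 -0.43826206] 13.25
w7 pred [322. 192.] ell [321.8 192.1] [20.3 22.4] -> [ 576.6 -216.8  102. ]
[array([[323.3, 198.7]]), array([[326.7, 175. ]]), array([[271. , 150.7]])]
301 147 6.0
245 124 6.0
```

View pics/c7.png

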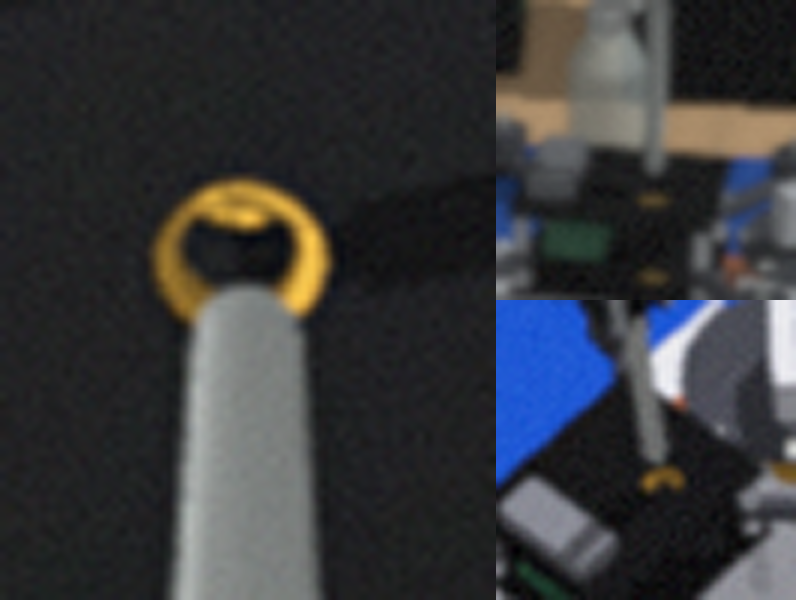

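```bash
python3 - <<'E'
from bush import *
for z in (114,116,118): print(z,onz('w7',(323,199.3),z))
print(two('w7',(323,199.3),'s7',(301+157/6,147+170/6)),two('w7',(323,199.3),'sc7',(245+158/6,124+160/6)))
for n,uv in [('sc7',(245+167/6,124+181/6)),('s7',(301+158/6,147+200/6))]: print(n,onz(n,uv,102))
E
```

```text
114 [ 576.94518875 -219.38004674  114.        ]
116 [ 577.07977069 -218.79533978  116.        ]
118 [ 577.21435263 -218.21063282  118.        ]
(array([ 576.46334178, -219.28951768,  114.61310937]), np.float64(1.0546636876108135)) (array([ 576.82680494, -218.39182974,  115.85072696]), np.float64(0.993884759266316))
sc7 [ 575.96577419 -215.07830471  102.        ]
s7 [ 574.39682276 -211.11052077  102.        ]
```

```bash
python3 - <<'E'
from h import *
for z in (114,116): print(z,onz('sc7',(245+158/6,124+160/6),z),onz('s7',(301+157/6,147+170/6),z))
E
```

```text
114 [ 575.68912883 -218.94805928  114.        ] [ 576.06131445 -220.72322437  114.        ]
116 [ 576.70608181 -217.83372019  116.        ] [ 575.71073924 -216.6545066   116.        ]
```

Request:
move_arm:
  increments:
    - [0.14, 0, 0.5, 0, 0, 0]
    - [0.14, 0, 1, 0, 0, 0]
    - [0.14, 0, 1.5, 0, 0, 0]
    - [0.14, 0, 2, 0, 0, 0]
    - [0.14, 0, 2.3, 0, 0, 0]
    - [0.14, 0, 2.3, 0, 0, 0]

```text
clock: 14.0
eef_pos: [576.8, -216.9, 194.0]
tool_rot: [-3.14, -0.0, 1.331]
force: [0.2, -0.5, -0.6]
width: 14.8
```

```bash
python3 - <<'E'
from bush import *
s=ctrl.read_state(); print(s['eef_pos'],s['force'],s['torque'],s['tool_rot'])
snap('wrist','w8'); bush('w8')
im=cv2.imread('pics/w8.png'); cv2.imwrite('pics/c8.png',cv2.resize(im[160:260,282:364],(492,600),interpolation=cv2.INTER_CUBIC))
E
```

```text
[ 576.84752384 -216.9352177   193.98572487] [ 0.18452457 -0.45934097 -0.55864233] [ 0.03899341 -0.01912467  0.03069469] [-3.14032379e+00 -6.37490666e-05  1.33140704e+00]
w8 pred [323.5 202.5] ell [323.  202.2] [21.3 23.7] -> [ 576.5 -216.5  102. ]
```

View pics/c8.png

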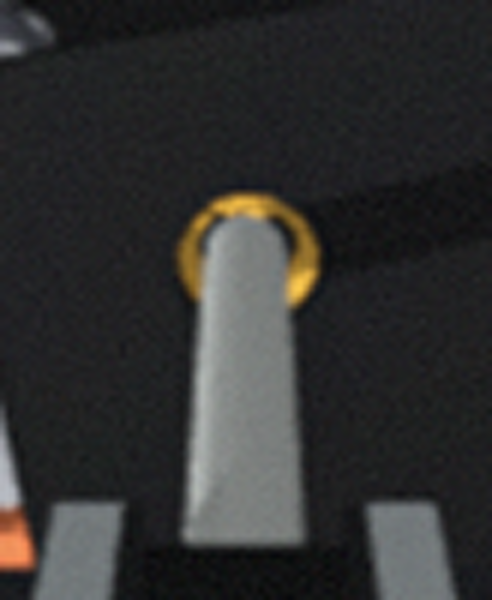

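Rod is centred in the ring and the tip is about 10 mm below the mouth with no contact force. I'll keep going down in stages.

Request:
move_arm:
  increments:
    - [0, 0, 0.5, 0, 0, 0]
    - [0, 0, 1, 0, 0, 0]
    - [0, 0, 1.5, 0, 0, 0]
    - [0, 0, 2, 0, 0, 0]
    - [0, 0, 2.5, 0, 0, 0]
    - [0, 0, 3, 0, 0, 0]
    - [0, 0, 3, 0, 0, 0]

```text
clock: 14.75
eef_pos: [576.7, -216.8, 163.8]
tool_rot: [-3.14, -0.0, 1.331]
force: [-0.8, -0.1, -1.2]
width: 14.9
```

Request:
move_arm:
  increments:
    - [0, 0, 0.3, 0, 0, 0]
    - [0, 0, 0.6, 0, 0, 0]
    - [0, 0, 0.9, 0, 0, 0]
    - [0, 0, 1.2, 0, 0, 0]
    - [0, 0, 1.2, 0, 0, 0]

```text
clock: 15.25
eef_pos: [577.0, -216.9, 152.2]
tool_rot: [-3.141, -0.0, 1.332]
force: [-0.0, 0.8, -1.3]
width: 15.0
```

Request:
move_arm:
  increments:
    - [0, 0, 0.4, 0, 0, 0]
    - [0, 0, 0.8, 0, 0, 0]
    - [0, 0, 1.2, 0, 0, 0]
    - [0, 0, 1.6, 0, 0, 0]
    - [0, 0, 2, 0, 0, 0]
    - [0, 0, 2.3, 0, 0, 0]
    - [0, 0, 2.3, 0, 0, 0]
    - [0, 0, 2.3, 0, 0, 0]

```text
clock: 16.05
eef_pos: [577.3, -217.1, 129.7]
tool_rot: [-3.142, 0.0, 1.332]
force: [0.1, -0.4, -0.8]
width: 14.9
```

```bash
python3 - <<'E'
from bush import *
s=ctrl.read_state(); print(s['eef_pos'],s['force'],s['torque'],s['width'],s['clock'])
for n in ('side','scene','wrist'): snap(n,n+'9')
a=cv2.imread('pics/side9.png'); b=cv2.imread('pics/wrist9.png')
c=proj('side9',[577,-217,60])[0]; x,y=int(c[0]-45),int(c[1]-45); print(x,y,proj('side9',[[577,-217,z] for z in (145,115,102,57,45,27)]).round(1).tolist())
cv2.imwrite('pics/c9.png',np.hstack([cv2.resize(a[y:y+90,x:x+90],(400,400),interpolation=cv2.INTER_CUBIC),cv2.resize(b[140:300,242:402],(400,400))]))
E
```

```text
[ 577.2555182  -217.07463715  129.65500971] [ 0.06890772 -0.44231675 -0.82494313] [0.01494887 0.00845702 0.00212863] 14.886522584306132 16.05
281 146 [[326.9, 166.5], [326.7, 175.6], [326.7, 179.4], [326.4, 192.4], [326.3, 195.8], [326.2, 200.8]]
```

View pics/c9.png

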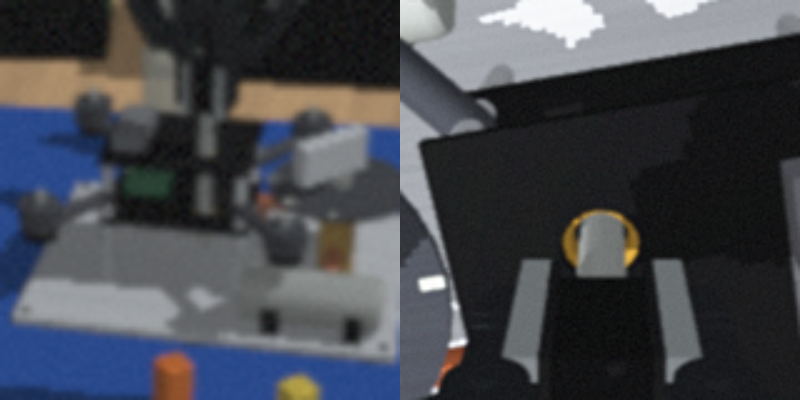

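```bash
python3 - <<'E'
from h import *
a=cv2.imread('pics/scene9.png'); cv2.imwrite('pics/c10.png',np.hstack([cv2.resize(a[115:215,210:343],(400,300),interpolation=cv2.INTER_CUBIC),cv2.resize(a[170:320,330:530],(400,300),interpolation=cv2.INTER_CUBIC)]))
E
python3 - <<'E'
from h import *
c=np.array([483,-224.5,118])
for n in ('sc6','scene9'):
    im=cv2.imread(f'pics/{n}.png'); m=cv2.inRange(cv2.cvtColor(im,cv2.COLOR_BGR2HSV),(0,0,170),(179,50,255))
    d=np.array([np.cos(np.radians(41.7)),np.sin(np.radians(41.7)),0]); p=proj(n,[c+38*d,c,c-18*d])
    k=np.zeros_like(m); cv2.line(k,*[tuple(int(round(v)) for v in q) for q in (p[0],p[2])],255,9); print(n,p.round().tolist())
    ys,xs=np.nonzero(m&k); W=np.array([onz(n,(x,y),118) for x,y in zip(xs,ys)])[:,:2]; w,v=np.linalg.eigh(np.cov(W.T)); print(len(xs),W.mean(0),np.degrees(np.arctan(v[1,1]/v[0,1])))
a,b=[cv2.imread(f'pics/{n}.png').astype(int) for n in('scene0','scene9')]
print('block/bystanders diff px',(abs(a-b).max(2)[225:300,370:450]>60).sum(),(abs(a-b).max(2)[150:200,355:385]>60).sum())
E
```

```text
sc6 [[293.0, 138.0], [292.0, 126.0], [292.0, 121.0]]
70 [ 490.83544816 -215.31451164] 41.14661175631946
scene9 [[293.0, 138.0], [292.0, 126.0], [292.0, 121.0]]
71 [ 490.6364987  -215.60778956] 41.64793003898293
block/bystanders diff px 1632 843
```

```bash
python3 -c "
from h import *
print(ctrl.finish_job())"
```

```text
the job is handed in; nothing more can be done
None
```

I set the valve to half open, drew the guide rod from the block and threaded it through both bushings, then handed the job in at about 16 s while still gripping the rod.

- **Valve:** After release, the handle pointed at 41.6° in world axes. The long mark measured 41.6° and the fixture's yaw about −3.3°, so the valve is within about 0.5° of 45°. A check in the scene image at the end gave the same angle.
- **Rod:** I gripped it by the black head. It went down through both bushings with the wrist force at about 2 N or less.
- **Final height:** The rod's tip is about 27 mm above the bench. That is roughly 18 mm below the lower bushing and 19 mm above the base plate. The head's underside is about 30 mm above the upper plate.

**Checks that were weak or disagreed:**
- **Tip not seen:** The lower plate hides the tip. Its position comes from the tool height and the absence of contact force. The side view does show the shaft running down to the lower plate.
- **Tip-to-bushing offset:** The estimates made during the approach differed by 1–2 mm, within the hole clearance. I corrected this before the rod entered.
- **Other objects:** The last before-and-after comparison could not confirm that the other objects were untouched, because the arm's shadow changed the pixels. The arm did not go near them except above the block, and no unexpected force showed.
- **Final picture:** The picture limit stopped me from viewing the last scene crop, so that check was made by numbers only.

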